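# Hold the focus knob on its flat

## Robot

A 6-joint arm with a two-finger parallel gripper is mounted at the origin on the work surface. World frame = base frame: x ahead of the robot, y to its left, z up, the work surface at z = 0. Lengths are in m, angles in rad, forces in N, time in s.
With the tool pointing down it reaches from about 0.25 to 0.8 m from the base axis. Payload 3.9 kg.
Tool frame: the origin (TCP) lies between the finger pads; the fingertips stand 25 mm ahead of it and the grasp point (between the pads) lies 6 mm ahead of it (tip_extent is the distance from the TCP to the fingertips, in m); z points along the fingers, y is the line along which they close (so a half turn about z gives the same grasp; the last joint's range is limited). The gripper opens to 85 mm and grips with 20 to 120 N. Pads are 22 mm wide; open, the fingers measure 114 mm over their backs; the gripper's body (76 mm by 85 mm) begins 54 mm behind the grasp point. The pads swing forward as they close: fully open they stand 13 mm farther back than shut.
Start: joints at [1.345, 0.26, -0.138, 1.173, 0, 1.571], TCP at [0.118, 0.512, 0.224] pointing down, gripper open.
Joint ranges: [-2.78, 2.78], [-0.83, 1.72], [-1.28, 1.37], [-1.9, 2.12], [-1.57, 1.48], [-3.14, 3.14]. Speed limits (rad/s): [2.57, 2.57, 3.14, 3.14, 3.14, 3.14].

## Interface

Orientations are given as a unit quaternion [x, y, z, w].
In Python, from station import read_state, get_image, close_job, tip_extent gives the robot as it stands.
- The arm moves only by the shell command python3 -m crank 'ROWS'. ROWS is a JSON object of lists of equal length, an entry for each row: "travel": the shift along the tool's x, y, z in mm, a list of three; "rotation": the turn, a rotation vector about the tool's x, y, z in rad, a list of three; "grip": the finger opening in mm, from 0 to 85.4. In form: {"travel": [[dx, dy, dz], ...], "rotation": [[ax, ay, az], ...], "grip": [grip, ...]}. A call has 1 to 12 rows; each row is the pose to reach, as a shift and turn from the pose commanded when the call began, along the tool's axes at that moment; what a row does not reach only later rows make up. A row lasts 1/12 s, in which the tool goes at most 41.7 mm and 7.16 degrees, less where a joint would pass 70% of its speed; a pose out of reach is approached as far as the arm can. A call with a gripper value outside its range is refused whole. The fingers move at their own pace and stop on an object; the grip force is fixed at half the most. Time passes only in rows, so rows that repeat a pose let the fingers close. It gives the time, the measured TCP pose, the force, the opening and the grip force at its end, in the units of the state.
- read_state(): the state, without advancing time (a new reading comes with each control period).
- get_image(name): name is "scene" or "side" or "wrist"; returns a dict with "img" (384x512x3 uint8, blue, green, red), "range_z" (384x512 float32, m along the optical axis (not along the pixel's ray), 0 where there is no reading), "fx", "fy", "cx", "cy" (pixels), "k1" (the pictures are not rectified: a ray, as slopes to the right and down, at radius r is drawn at 1 + k1 r^2 times it, then the intrinsics apply), "rvec" (rotation vector, rad) and "tvec" (3), from world to camera coordinates, as OpenCV has them; the wrist camera has in their place "hand_eye" (4x4, takes a point from camera to tool coordinates, whose origin is the TCP and whose axes are the flange's). Camera axes: x right, y down, z forward; pixel columns grow to the right and rows downward; lengths in m; the calibration is good to about 2 mm. A picture is of the moment at which its call begins: read the wrist's pose just before it.
- close_job(): hands the job in; it is judged then, once.
The state is a dict: "time_s": time; "joint_pos": joint angles; "dq": joint speeds; "joint_torque": joint torques, N m; "eef_pos": TCP position; "tool_rot": TCP orientation; "ft_force": force on the tool from outside, world axes, zero at the start; "torque": the same for the moment, N m; "opening": finger opening in m; "gripper_force": force on a finger pad.
Only numpy, scipy, OpenCV 4.12 (cv2) and the standard library are available. Lean on these libraries where they do the work, as an engineer would, in place of code of your own. Each camera call takes 0.05 s, during which the arm holds its last target. There are 200 camera calls.

## Task

The microscope lies on its side in the service cradle with one focus knob off: push the toggle clamp's red handle down until it is fully closed so that the stand is held, then pinch the bare focus shaft and turn it until its flat lies squarely under a finger, facing the back of the microscope's arm (the side away from the stage). Then fetch the black focus knob from the blue mat and lower it onto the shaft with its grub screw over that flat. Finish while still holding the knob there in the gripper, level, its outer face flush with the end of the shaft and so clear of the housing below, ready for the screw to be tightened, and leave everything else where it is.

Things in the scene. Friction and masses are not known exactly. Their poses are not given: they have to be found in the camera images.
- cradle: Fixed plywood board, 345 x 345 mm, with the grey and navy microscope stand lying on its side on it. Origin on the underside, straight below the focus shaft's axis. z up; -x points to the back of the microscope's arm (robot side), +x to the stage side, +y to its foot. The navy housing around the shaft is 127 mm above the table; the clamp's block stands at x -126 to -72, y -136 to -80 mm.
- clamp_handle (a joint): Angle of the toggle clamp's red handle above level, rad: 0 fully closed (end stop; handle level, pointing to the cradle's -x, steel bar down on the limb); 0.7 to 1.05 at the start (open). It swings in the cradle's x-z plane, stays where it is left and takes 2 to 4 N at its end; the bar swings with it, 1.45 times as far (up to 75 mm above the pivot).
- handle_pivot (a point): The hinge axis of the clamp's handle, 149 mm above the table, in the middle of the handle's width. Its -x axis points along the handle to its end; y along the hinge.
- handle_tip (a point): The far end of the red handle, 115 mm from the hinge. The red grip is 85 mm long (30 to 115 mm from the hinge), 19 mm wide and 15 mm thick; its upper face lies 8.5 mm above the line from the hinge to the tip.
- focus_shaft (a joint): Angle of the steel focus shaft, rad: 0 when its flat faces the cradle's -x (back of the arm), growing counter-clockwise seen from above; about 0.7 to 2.6 at the start; stops at -3.3 and 3.3. Stiff enough (0.05 N m) to stay where it is left.
- shaft_end (a point): Centre of the shaft's upper end, 168 mm above the table; z up along the shaft, x axis pointing out of the flat. The upright steel shaft is 14 mm in diameter with one flat along its whole bare length, 3.5 mm from the axis, with a yellow paint mark: 10.5 mm thick across the flat, 14 mm elsewhere. Its last 4 mm taper by 2 mm all round. It stands 36 mm out of a round boss 38 mm in diameter.
- boss_face (a point): Centre of the boss's upper face at the foot of the bare shaft, 36 mm below the shaft's end.
- knob_mid (a point): Centre of the loose black focus knob, half-way up its 28 mm; z up, x axis towards its grub screw, in line with the white line on its outer (upper) face. Ribbed rim: 44 mm in diameter, the upper 20 mm; below it a hub, 26 mm in diameter, 8 mm high. Bore: 17 mm, right through. About 90 g. It starts hub down on the mat, any way round, and is fitted hub down.
- knob_screw (a point): Outer end of the brass grub screw in the knob's hub, 13 mm from the axis, 4 mm above the underside; axes as knob_mid. The screw's 4 mm tip stands 3.6 mm into the bore, 2 to 6 mm above the underside, so that the knob goes onto the shaft only with the screw over the flat (within about 20 degrees).
- mat: Fixed blue rubber parts mat, 240 x 170 mm and 4 mm thick; origin at the centre of its underside, x along its length.
- fine_knob: Small loose navy knob on the mat, 26 mm wide, 18 mm high; a bystander. Origin under its centre.
- tension_ring: Loose brass ring on the mat, 32 mm wide, 6 mm high; a bystander. Origin under its centre.
- hex_key: Loose dark hex key on the mat, 70 mm long; a bystander. Origin at the middle of the long leg.
- bino_head: The microscope's binocular head, taken off and standing on its black dust cap on the left of the table, about 150 mm long and 125 mm high; a bystander. Origin under its cap.
- screwdriver: Loose yellow screwdriver on the left of the table; a bystander.
- oil_bottle: Small amber bottle, 32 mm wide, 62 mm high, on the left of the table; a bystander. Origin under its centre.
- foot_top (a point): Top middle of the microscope's navy foot, a fixed upright slab 215 mm long (x), 37 mm thick (y), its top 168 mm above the table and 70 mm clear of the shaft's axis. Axes as the cradle.
- stage_top (a point): Top middle of the microscope's black stage, a fixed upright plate 125 mm long (x), 12 mm thick (y), its top 163 mm above the table; its near end lies 48 mm in +x and 49 mm in -y of the shaft's axis. Axes as the cradle.
- limb_side (a point): Upper side of the microscope's grey limb, 121 mm above the table, on which the clamp's bar comes down. Axes as the cradle.
Things that resemble listed ones, but are neither listed nor needed, are in the scene too. Leave any green or turquoise look-alike of the part that bears knob_mid alone.

How it is judged:
By the outcome, as a careful person would: the job done as asked, in the order asked, and still so for the second after the job is handed in, while the arm keeps its last pose, push and grip.
It also fails if it takes over 64 s, if anything falls off the work surface, if the arm or the gripper's body presses on something with over 40 N, if the wrist force passes 120 N, or if a joint passes its speed limit or range.

## Working session

There is one attempt and no reset: what is moved stays moved. The work goes in short steps, Python scripts to look and compute and a shell command to move; the robot and the scene stay as the last step left them, time stands still between calls to the robot, and variables do not carry over. Pictures are saved under pics/ and viewed, at most 10 in all, crops included, and the job is handed in when it is done.

```bash
mkdir -p pics; cat > h.py <<'E'
import numpy as np, cv2
from scipy.spatial.transform import Rotation as R
from station import read_state, get_image, close_job, tip_extent
def cam(name):
    s=read_state(); d=get_image(name)
    if 'hand_eye' in d:
        T=np.eye(4);T[:3,:3]=R.from_quat(s['tool_rot']).as_matrix();T[:3,3]=s['eef_pos']
        W=T@np.array(d['hand_eye'])
    else:
        W=np.eye(4);Rm=cv2.Rodrigues(np.array(d['rvec'],float))[0]
        W[:3,:3]=Rm.T;W[:3,3]=-Rm.T@np.array(d['tvec'],float).ravel()
    d['W']=W;return d
def rays(d,uv):
    uv=np.array(uv,float).reshape(-1,2)
    p=(uv-[d['cx'],d['cy']])/[d['fx'],d['fy']]
    q=p.copy()
    for _ in range(8): q=p/(1+d['k1']*(q**2).sum(1,keepdims=True))
    return np.c_[q,np.ones(len(q))]
def onplane(d,uv,z):
    r=rays(d,uv)@d['W'][:3,:3].T;o=d['W'][:3,3]
    return o+r*((z-o[2])/r[:,2:3])
def depthpt(d,uv):
    r=rays(d,uv);z=np.array([d['range_z'][int(round(v)),int(round(u))] for u,v in np.array(uv).reshape(-1,2)])
    return (r*z[:,None])@d['W'][:3,:3].T+d['W'][:3,3]
def cloud(d):
    h,w=d['range_z'].shape;u,v=np.meshgrid(np.arange(w),np.arange(h))
    r=rays(d,np.c_[u.ravel(),v.ravel()])*d['range_z'].reshape(-1,1)
    return (r@d['W'][:3,:3].T+d['W'][:3,3]).reshape(h,w,3)
def blobs(mask,mn=30):
    n,l,st,c=cv2.connectedComponentsWithStats(mask.astype(np.uint8))
    return [(i,st[i,4],c[i].round(1).tolist(),st[i,:4].tolist()) for i in range(1,n) if st[i,4]>=mn],l
E
python3 - <<'E'
from h import *
s=read_state();print(s,tip_extent)
a=cam('scene');b=cam('side');w=cam('wrist')
for n,d in (('scene',a),('side',b),('wrist',w)):
    print(n,d['W'].round(3).tolist(),d['fx'],d['k1']); np.save(n+'.npy',d,allow_pickle=True)
im=np.vstack([np.hstack([a['img'],b['img']])]);cv2.imwrite('pics/s0.png',cv2.resize(a['img'],(800,600)));cv2.imwrite('pics/s1.png',cv2.resize(b['img'],(800,600)))
E
```

```text
{'time_s': 0.0, 'joint_pos': array([ 1.34498465e+00,  2.60666340e-01, -1.39358712e-01,  1.17270850e+00,
        2.37587210e-05,  1.57077673e+00]), 'dq': array([-9.75105105e-04, -1.91615616e-03,  1.10722143e-03, -2.16831892e-03,
        1.62815706e-03, -3.30510610e-05]), 'joint_torque': array([-4.06942654e-04, -4.05679035e+01,  2.53921634e+01,  1.87033159e-02,
        5.51712382e-07,  4.74992579e-07]), 'eef_pos': array([0.11738352, 0.51099833, 0.22327811]), 'tool_rot': array([ 1.12656330e-01,  9.93633541e-01, -9.61104204e-04, -1.20942772e-04]), 'ft_force': array([-0.08702397,  0.33036921, -0.33920858]), 'torque': array([ 0.04880095,  0.01222475, -0.02497634]), 'gripper_force': 0.0, 'opening': 0.08526793207797254} 0.025
scene [[-0.868, 0.426, -0.256, 0.985], [0.497, 0.752, -0.433, 0.725], [0.008, -0.503, -0.864, 1.538], [0.0, 0.0, 0.0, 1.0]] 468.07184584282976 -0.11071540070586723
side [[0.731, -0.451, 0.512, -0.097], [-0.683, -0.505, 0.528, -0.665], [0.02, -0.736, -0.677, 1.007], [0.0, 0.0, 0.0, 1.0]] 400.0011716741119 -0.14061049716150512
wrist [[0.224, 0.922, 0.316, 0.035], [0.975, -0.211, -0.074, 0.53], [-0.001, 0.325, -0.946, 0.373], [0.0, 0.0, 0.0, 1.0]] 304.86053570790693 -0.011114477030786787
```

View pics/s0.png

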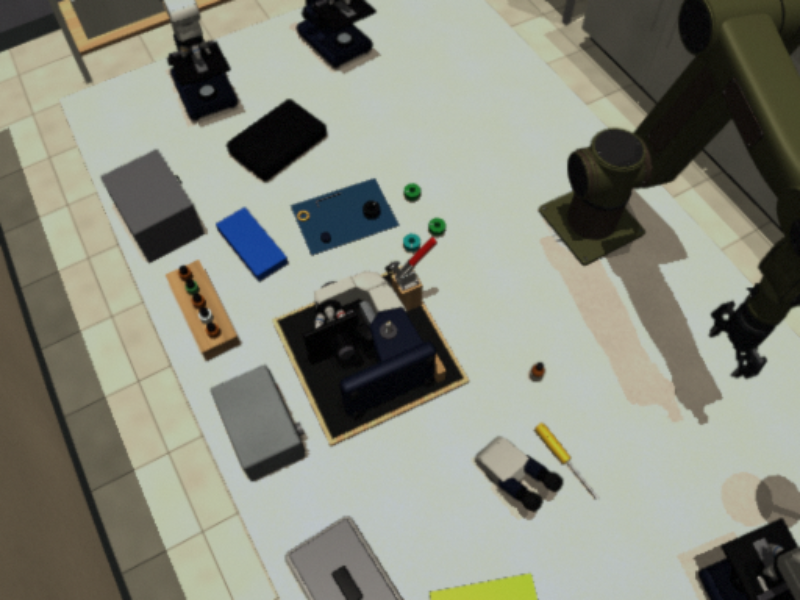

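View pics/s1.png

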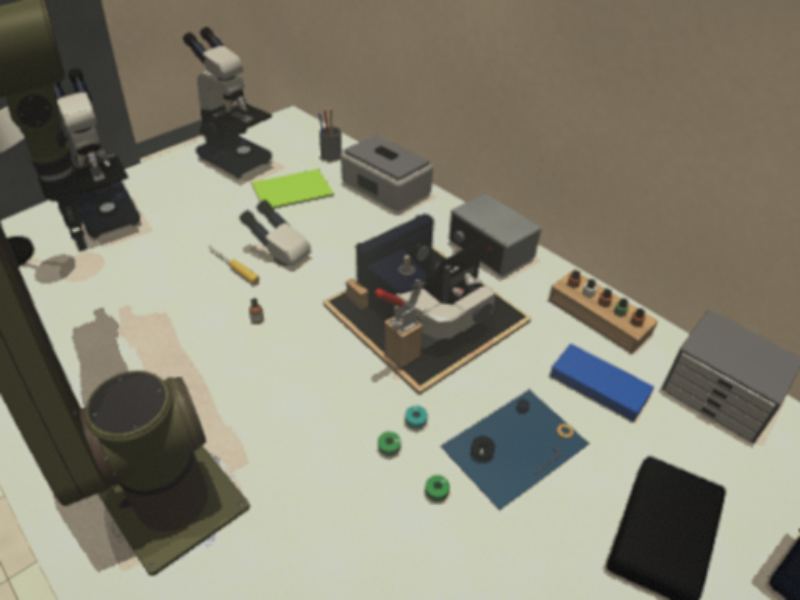

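Scene view: the black knob on the mat is at (372,209). It could be confused with the green/turquoise look-alikes at (412,190), (437,226) and (411,241), and with the small navy fine knob at (325,238). The bare shaft is at (388,329) and the red handle tip at (434,238). In the side view these are the knob at (482,449), shaft at (407,260) and handle tip at (378,292). I choose the 44 mm black knob on the mat.

```bash
python3 - <<'E'
from h import *
k=512/800
L={n:np.load(n+'.npy',allow_pickle=True).item() for n in('scene','side')}
a,b=L['scene'],L['side']
# board corners
for n,d,c in(('scene',a,[(277,321),(467,380),(333,441)]),('side',b,[(325,304),(420,389),(529,318)])):
    print(n,'corners',onplane(d,np.array(c)*k,.012).round(3).tolist())
for n,d,sh,kn in(('scene',a,(388,327),(372,207)),('side',b,(407,258),(482,446))):
    print(n,'shaft',onplane(d,np.array(sh)*k,.168).round(3),'knob',onplane(d,np.array(kn)*k,.032).round(3))
    P=cloud(d);h=cv2.cvtColor(d['img'],cv2.COLOR_BGR2HSV)
    red=((h[...,0]<6)|(h[...,0]>174))&(h[...,1]>150)&(h[...,2]>60)
    bl,l=blobs(red,15)
    for i,ar,c,bb in bl:
        q=P[(l==i)&(d['range_z']>0)];print(' red',ar,c,bb)
        if len(q):
            o=q[np.argsort(q[:,2])];print('  low',o[:5].mean(0).round(3),'high',o[-5:].mean(0).round(3),'mean',q.mean(0).round(3))
    m=(P[...,2]>.02)&(P[...,2]<.045)&(h[...,2]<60)
c=np.vstack([cv2.resize(a['img'][110:270,170:330],(400,400)),]);c2=cv2.resize(b['img'][120:330,190:400],(400,400))
cv2.imwrite('pics/c.png',np.hstack([c,c2]))
E
```

```text
scene corners [[0.834, -0.126, 0.012], [0.523, 0.224, 0.012], [0.853, 0.202, 0.012]]
side corners [[0.52, 0.212, 0.012], [0.507, -0.117, 0.012], [0.84, -0.138, 0.012]]
scene shaft [[0.651 0.089 0.168]] knob [[ 0.485 -0.297  0.032]]
 red 95 [269.9, 160.6] [262, 152, 17, 18]
  low [ 0.494 -0.071  0.106] high [ 0.481 -0.016  0.237] mean [ 0.504 -0.022  0.204]
side shaft [[0.644 0.071 0.168]] knob [[ 0.484 -0.303  0.032]]
 red 46 [247.3, 188.4] [240, 185, 17, 9]
  low [0.55  0.012 0.153] high [ 0.479 -0.022  0.235] mean [ 0.499 -0.022  0.213]
```

View pics/c.png

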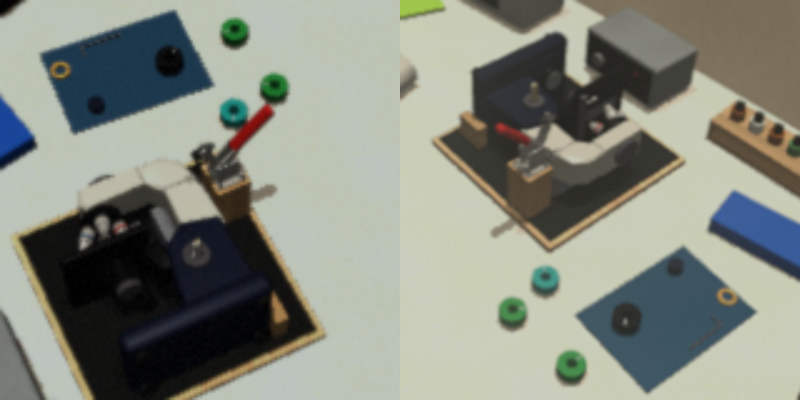

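Crop: the black knob with a white mark sits on the mat, with the green and turquoise ones off it, so the choice is confirmed. The shaft is on the navy housing and the red handle is raised. Moving to a look pose over the clamp.

```bash
python3 -m crank '{"travel":[[-40,-34,-20],[-80,-68,-40],[-120,-102,-60],[-160,-136,-77],[-200,-170,-77],[-240,-204,-77],[-270,-230,-77],[-300,-254,-77],[-330,-280,-77],[-360,-305,-77],[-390,-330,-77],[-420,-355,-77]],"rotation":[[0,0,0],[0,0,0],[0,0,-0.02],[0,0,-0.04],[0,0,-0.06],[0,0,-0.08],[0,0,-0.1],[0,0,-0.12],[0,0,-0.14],[0,0,-0.162],[0,0,-0.162],[0,0,-0.162]],"grip":[0,0,0,0,0,0,0,0,0,0,0,0]}'; python3 -c "
from h import *
s=read_state();print(s['joint_pos'].round(3),s['eef_pos'].round(4),s['tool_rot'].round(4))"
```

```text
time_s: 1.15
eef_pos: [0.4109, 0.1186, 0.3008]
tool_rot: [0.032, 0.999, 0.0, 0.0]
ft_force: [0.3, 0.6, 0.1]
opening: -0.0001
gripper_force: 0.0
[ 0.281  0.068 -0.177  1.325  0.     0.345] [0.4109 0.1186 0.3008] [3.200e-02 9.995e-01 1.000e-04 1.000e-04]
```

```bash
python3 -m crank '{"travel":[[-35,-40,0],[-65,-76,0],[-97,-113,0],[-97,-113,0],[-97,-113,0]],"rotation":[[0,0,0],[0,0,0],[0,0,0],[0,0,0],[0,0,0]],"grip":[0,0,0,0,0]}'; python3 - <<'E'
from h import *
d=cam('wrist');print(read_state()['eef_pos'],d['W'].round(3).tolist());np.save('w1.npy',d,allow_pickle=True)
cv2.imwrite('pics/w1.png',cv2.resize(d['img'],(800,600)))
h=cv2.cvtColor(d['img'],cv2.COLOR_BGR2HSV);P=cloud(d)
red=((h[...,0]<6)|(h[...,0]>174))&(h[...,1]>150)&(h[...,2]>60)
bl,l=blobs(red,40)
for i,ar,c,bb in bl:
    q=P[cv2.erode((l==i).astype(np.uint8),np.ones((3,3)))>0];q=q[(q[:,2]>.13)&(q[:,2]<.3)]
    if len(q)<10: continue
    o=q[np.argsort(q[:,0])];print(ar,c,bb,'near',o[:15].mean(0).round(4),'far',o[-15:].mean(0).round(4))
sh=(P[...,2]>.160)&(P[...,2]<.18)&(np.hypot(P[...,0]-.648,P[...,1]-.08)<.03)
print('shaft',sh.sum(),P[sh].mean(0) if sh.any() else '')
E
```

```text
time_s: 1.57
eef_pos: [0.5026, -0.0021, 0.2997]
tool_rot: [0.035, 0.999, -0.001, 0.0]
ft_force: [-0.4, -0.0, 0.5]
opening: -0.0002
gripper_force: 0.0
[ 5.00801114e-01 -2.11026226e-04  2.99758720e-01] [[0.069, 0.943, 0.325, 0.419], [0.998, -0.065, -0.024, 0.004], [-0.001, 0.326, -0.946, 0.449], [0.0, 0.0, 0.0, 1.0]]
767 [228.7, 194.8] [214, 170, 27, 50] near [ 0.475  -0.0187  0.2325] far [ 0.5307 -0.0214  0.185 ]
shaft 6 [0.64141762 0.08119904 0.16062184]
```

View pics/w1.png

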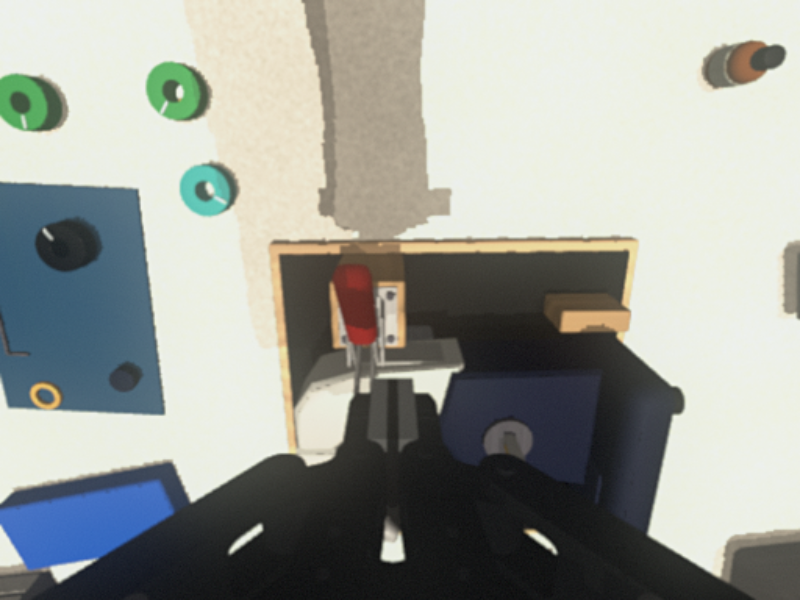

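Wrist view: red handle with its tip at (350,270) and hinge end at (362,340), and the shaft at (510,440) on its boss. Black knob at (65,245) with its white line pointing up-left. Pressing the handle down along its arc.

```bash
python3 -m crank '{"travel":[[9.5,-20,20],[9.5,-20,40],[10,-20,45],[15,-20,53],[20,-20,60],[26,-20,68],[30,-20,76],[34,-20,84],[38,-20,92],[40,-20,100],[42,-20,107],[42,-20,107]],"rotation":[[0,0,0],[0,0,0],[0,0,0],[0,0,0],[0,0,0],[0,0,0],[0,0,0],[0,0,0],[0,0,0],[0,0,0],[0,0,0],[0,0,0]],"grip":[0,0,0,0,0,0,0,0,0,0,0,0]}'; python3 -m crank '{"travel":[[1,0,4],[1,0,8]],"rotation":[[0,0,0],[0,0,0]],"grip":[0,0]}';python3 -m crank '{"travel":[[0,0,2],[0,0,3],[0,0,3]],"rotation":[[0,0,0],[0,0,0],[0,0,0]],"grip":[0,0,0]}'
```

```text
time_s: 2.62
eef_pos: [0.4418, -0.0136, 0.191]
tool_rot: [0.031, 0.999, 0.001, -0.013]
ft_force: [-24.0, 1.1, 9.8]
opening: -0.0001
gripper_force: 13.3
time_s: 2.78
eef_pos: [0.4384, -0.0133, 0.1832]
tool_rot: [0.031, 0.999, 0.001, -0.016]
ft_force: [-32.5, 1.8, 15.5]
opening: -0.0004
gripper_force: 18.1
time_s: 3.03
eef_pos: [0.4366, -0.0133, 0.1791]
tool_rot: [0.031, 0.999, 0.001, -0.018]
ft_force: [-31.4, 1.6, 11.6]
opening: -0.0003
gripper_force: 16.7
```

```bash
python3 - <<'E'
from h import *
w=cam('wrist');b=cam('side')
cv2.imwrite('pics/w2.png',np.hstack([cv2.resize(w['img'][100:384,130:390],(400,437)),cv2.resize(b['img'][130:260,190:310],(400,437),interpolation=cv2.INTER_CUBIC)]))
h=cv2.cvtColor(w['img'],cv2.COLOR_BGR2HSV);P=cloud(w)
red=((h[...,0]<6)|(h[...,0]>174))&(h[...,1]>150)&(h[...,2]>60)
bl,l=blobs(red,20)
for i,ar,c,bb in bl:
    q=P[(l==i)];print(ar,c,bb,q[np.argsort(q[:,0])][[3,len(q)//2,-4]].round(3).tolist())
E
```

```text
424 [250.4, 342.0] [243, 324, 16, 36] [[0.431, -0.015, 0.26], [0.502, -0.017, 0.174], [0.523, -0.015, 0.163]]
```

View pics/w2.png

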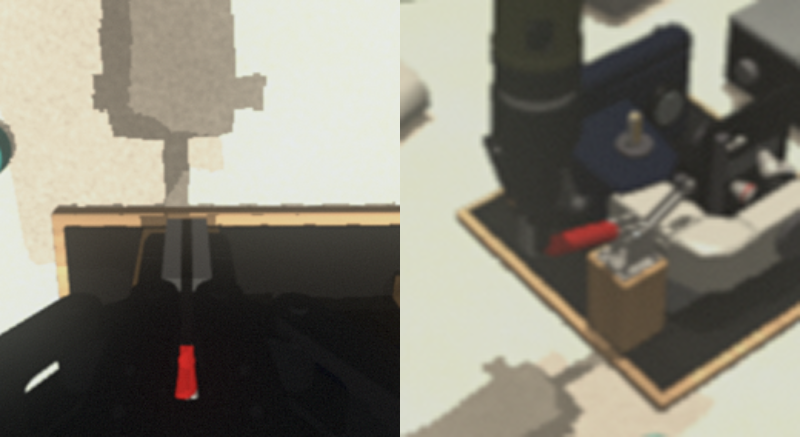

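The finger slid off the end of the handle: the side crop shows the handle half-lowered with the finger in front of its tip. Backing off, lifting and looking again.

```bash
python3 -m crank '{"travel":[[30,0,-5],[40,0,-10],[40,0,-45],[40,0,-80],[20,0,-110],[0,0,-115],[-20,0,-115],[-40,0,-115],[-40,0,-115]],"rotation":[[0,0,0],[0,0,0],[0,0,0],[0,0,0],[0,0,0],[0,0,0],[0,0,0],[0,0,0],[0,0,0]],"grip":[0,0,0,0,0,0,0,0,0]}';  python3 - <<'E'
from h import *
d=cam('wrist');print(read_state()['eef_pos'],read_state()['tool_rot'])
h=cv2.cvtColor(d['img'],cv2.COLOR_BGR2HSV);P=cloud(d)
red=((h[...,0]<6)|(h[...,0]>174))&(h[...,1]>150)&(h[...,2]>60)
bl,l=blobs(red,40)
for i,ar,c,bb in bl:
    q=P[cv2.erode((l==i).astype(np.uint8),np.ones((3,3)))>0];q=q[(q[:,2]>.13)&(q[:,2]<.3)]
    if len(q)<10: continue
    o=q[np.argsort(q[:,0])];print(ar,c,bb,[o[int(f*(len(o)-1))].round(4).tolist() for f in(0,.05,.25,.5,.75,.95,1)])
    print(np.polyfit(q[:,0],q[:,2],1),np.polyfit(q[:,0],q[:,1],1))
E
```

```text
time_s: 3.88
eef_pos: [0.5, -0.0173, 0.2985]
tool_rot: [0.031, 1.0, 0.0, 0.003]
ft_force: [0.6, -1.4, -0.9]
opening: 0.0002
gripper_force: 0.0
[ 0.49761321 -0.01729019  0.29824234] [3.12705967e-02 9.99510298e-01 1.56299368e-04 1.13531888e-03]
1268 [246.0, 168.2] [237, 128, 20, 78] [[0.4493, -0.021, 0.1898], [0.4547, -0.0164, 0.1888], [0.4698, -0.0244, 0.184], [0.4855, -0.0266, 0.1793], [0.5025, -0.0252, 0.1741], [0.5181, -0.0264, 0.1701], [0.5226, -0.0189, 0.1675]]
[-0.32379153  0.33658809] [-0.03505544 -0.00401954]
```

```bash
python3 -m crank '{"travel":[[10,-4,30],[10,-4,60],[10,-4,82],[10,-4,90],[13,-4,97],[15,-4,104],[16,-4,110],[17,-4,114],[17,-4,114]],"rotation":[[0,0,0],[0,0,0],[0,0,0],[0,0,0],[0,0,0],[0,0,0],[0,0,0],[0,0,0],[0,0,0]],"grip":[0,0,0,0,0,0,0,0,0]}'; python3 -m crank '{"travel":[[0,0,1],[0,0,2],[0,0,2]],"rotation":[[0,0,0],[0,0,0],[0,0,0]],"grip":[0,0,0]}'
```

```text
time_s: 4.68
eef_pos: [0.4782, -0.0209, 0.1836]
tool_rot: [0.032, 0.999, 0.0, -0.0]
ft_force: [-0.0, 0.0, 0.5]
opening: -0.0001
gripper_force: 0.0
time_s: 4.93
eef_pos: [0.4788, -0.0211, 0.182]
tool_rot: [0.032, 0.999, 0.0, 0.0]
ft_force: [0.6, -0.7, -0.2]
opening: -0.0
gripper_force: 0.0
```

```bash
python3 -m crank '{"travel":[[0,0,1],[0,0,2],[0,0,3],[0,0,4],[0,0,4]],"rotation":[[0,0,0],[0,0,0],[0,0,0],[0,0,0],[0,0,0]],"grip":[0,0,0,0,0]}'; python3 - <<'E'
from h import *
w=cam('wrist');b=cam('side')
cv2.imwrite('pics/w3.png',np.hstack([cv2.resize(w['img'][100:384,130:390],(400,437)),cv2.resize(b['img'][130:260,190:310],(400,437),interpolation=cv2.INTER_CUBIC)]))
h=cv2.cvtColor(w['img'],cv2.COLOR_BGR2HSV);P=cloud(w)
red=((h[...,0]<6)|(h[...,0]>174))&(h[...,1]>150)&(h[...,2]>60)
bl,l=blobs(red,20)
for i,ar,c,bb in bl:
    q=P[(l==i)];print(ar,c,bb,q[np.argsort(q[:,0])][[3,len(q)//2,-4]].round(3).tolist())
E
```

```text
time_s: 5.35
eef_pos: [0.4784, -0.021, 0.1776]
tool_rot: [0.032, 0.999, -0.0, -0.0]
ft_force: [0.1, -0.3, 0.8]
opening: -0.0002
gripper_force: 0.1
1417 [252.2, 222.1] [235, 199, 35, 52] [[0.394, -0.016, 0.327], [0.456, -0.018, 0.188], [0.477, -0.012, 0.178]]
```

View pics/w3.png

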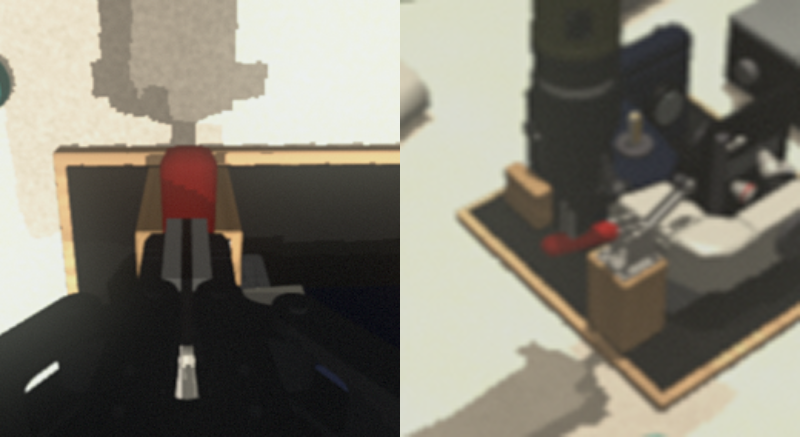

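```bash
python3 - <<'E'
from h import *
d=cam('wrist');print(read_state()['eef_pos'],read_state()['ft_force'])
h=cv2.cvtColor(d['img'],cv2.COLOR_BGR2HSV);P=cloud(d)
red=((h[...,0]<6)|(h[...,0]>174))&(h[...,1]>150)&(h[...,2]>60)
red=cv2.erode(red.astype(np.uint8),np.ones((5,5)))>0
for v in range(195,260,5):
    r=red[v]&(d['range_z'][v]>0)
    if r.any(): print(v,r.sum(),np.median(P[v][r],0).round(4))
for v in range(235,300,8): print(v,P[v,[245,250,255]].round(3).tolist())
E
```

```text
[ 0.47835944 -0.02099702  0.1776384 ] [0.4231231  0.00357542 0.11001155]
205 22 [ 0.4473 -0.0191  0.1886]
210 28 [ 0.4493 -0.0192  0.1898]
215 30 [ 0.4519 -0.0194  0.1898]
220 31 [ 0.455  -0.0193  0.1891]
225 31 [ 0.458  -0.0195  0.188 ]
230 30 [ 0.4614 -0.0195  0.1872]
235 30 [ 0.4647 -0.0197  0.1859]
235 [[0.464, -0.024, 0.186], [0.465, -0.021, 0.186], [0.464, -0.018, 0.187]]
243 [[0.467, -0.024, 0.191], [0.467, -0.021, 0.19], [0.467, -0.019, 0.191]]
251 [[0.467, -0.023, 0.199], [0.467, -0.021, 0.198], [0.467, -0.019, 0.198]]
259 [[0.467, -0.023, 0.206], [0.467, -0.021, 0.206], [0.467, -0.019, 0.206]]
267 [[0.467, -0.023, 0.212], [0.467, -0.021, 0.213], [0.467, -0.019, 0.212]]
275 [[0.467, -0.023, 0.218], [0.467, -0.021, 0.219], [0.468, -0.019, 0.218]]
283 [[0.468, -0.023, 0.222], [0.468, -0.021, 0.222], [0.468, -0.019, 0.223]]
291 [[0.466, -0.023, 0.23], [0.473, -0.021, 0.221], [0.471, -0.019, 0.223]]
299 [[0.469, -0.023, 0.231], [0.476, -0.022, 0.222], [0.471, -0.019, 0.229]]
```

```bash
python3 - <<'E'
from h import *
for n in('side','scene'):
    d=cam(n);P=cloud(d);m=(abs(P[...,0]-.475)<.05)&(abs(P[...,1]+.02)<.025)&(P[...,2]>.14)&(P[...,2]<.24)
    v,u=np.where(m);print(n,u.min(),u.max(),v.min(),v.max())
    x0,y0=u.min()-12,v.min()-12
    c=d['img'][y0:v.max()+12,x0:u.max()+12];cv2.imwrite('pics/z_%s.png'%n,cv2.resize(c,(400,500),interpolation=cv2.INTER_CUBIC))
    for vv in range(v.min(),v.max()+1,2):
        print(vv,[(int(uu),P[vv,uu].round(3).tolist(),d['img'][vv,uu].tolist()) for uu in u[v==vv][::5]][:4])
cv2.imwrite('pics/z.png',np.hstack([cv2.imread('pics/z_side.png'),cv2.imread('pics/z_scene.png')]))
E
```

```text
side 232 256 183 205
183 [(234, [0.466, -0.0, 0.24], [49, 55, 58])]
185 [(236, [0.466, -0.009, 0.238], [48, 53, 55])]
187 [(236, [0.465, -0.011, 0.232], [49, 56, 58]), (245, [0.479, -0.033, 0.238], [45, 49, 50])]
189 [(237, [0.467, -0.013, 0.224], [48, 51, 52]), (243, [0.469, -0.036, 0.238], [44, 50, 50])]
191 [(238, [0.468, -0.016, 0.218], [61, 66, 68]), (243, [0.464, -0.042, 0.238], [43, 49, 49])]
193 [(238, [0.467, -0.017, 0.211], [58, 65, 67]), (243, [0.47, -0.035, 0.222], [48, 51, 53])]
195 [(238, [0.466, -0.017, 0.204], [60, 66, 68]), (243, [0.473, -0.032, 0.21], [48, 53, 54])]
197 [(238, [0.468, -0.015, 0.193], [61, 66, 67]), (243, [0.473, -0.031, 0.201], [45, 51, 51]), (248, [0.504, -0.02, 0.173], [46, 52, 117]), (253, [0.519, -0.026, 0.168], [52, 57, 161])]
199 [(237, [0.468, -0.011, 0.182], [51, 57, 79]), (242, [0.467, -0.034, 0.199], [58, 63, 65]), (247, [0.496, -0.024, 0.173], [42, 48, 93]), (252, [0.511, -0.031, 0.168], [47, 52, 138])]
201 [(232, [0.448, -0.011, 0.186], [52, 60, 78]), (237, [0.457, -0.023, 0.189], [50, 55, 105]), (242, [0.473, -0.027, 0.181], [51, 57, 93
[... 287 characters left out ...]
 0.234], [45, 48, 47])]
154 [(273, [0.487, -0.031, 0.22], [99, 112, 115])]
156 [(274, [0.488, -0.023, 0.218], [43, 49, 51])]
158 [(274, [0.489, -0.02, 0.21], [49, 53, 56])]
160 [(274, [0.488, -0.021, 0.196], [46, 52, 58])]
162 [(273, [0.489, -0.026, 0.178], [58, 67, 109]), (278, [0.481, -0.007, 0.197], [8, 8, 32])]
164 [(270, [0.501, -0.026, 0.174], [46, 54, 99]), (275, [0.486, -0.017, 0.175], [7, 7, 69])]
166 [(266, [0.516, -0.027, 0.171], [86, 99, 164]), (271, [0.501, -0.018, 0.172], [12, 13, 97]), (276, [0.486, -0.009, 0.173], [110, 126, 150])]
168 [(264, [0.522, -0.03, 0.159], [51, 57, 115]), (269, [0.509, -0.017, 0.167], [20, 21, 140])]
170 [(266, [0.522, -0.016, 0.165], [32, 36, 144])]
```

View pics/z.png

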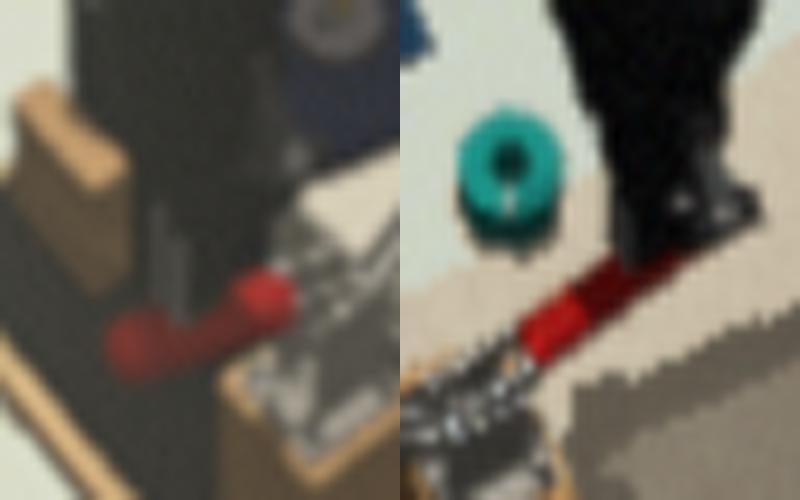

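Both crops show the fingertips standing on the raised red handle, not through it, at (175,310) on the left. The shut tips are therefore higher than assumed. I'll keep descending and watch the force.

```bash
python3 -m crank '{"travel":[[0,0,2],[0,0,4],[0,0,6],[0,0,8],[0,0,8]],"rotation":[[0,0,0],[0,0,0],[0,0,0],[0,0,0],[0,0,0]],"grip":[0,0,0,0,0]}'; python3 - <<'E'
from h import *
d=cam('wrist');s=read_state();print(s['eef_pos'],s['ft_force'],s['joint_pos'])
h=cv2.cvtColor(d['img'],cv2.COLOR_BGR2HSV);P=cloud(d)
red=((h[...,0]<6)|(h[...,0]>174))&(h[...,1]>150)&(h[...,2]>60)
red=cv2.erode(red.astype(np.uint8),np.ones((5,5)))>0
for v in range(150,300,8):
    r=red[v]&(d['range_z'][v]>0)
    if r.any(): print(v,r.sum(),np.median(P[v][r],0).round(4))
for v in range(185,300,12): print(v,P[v,[245,250,255]].round(3).tolist())
E
```

```text
time_s: 6.02
eef_pos: [0.4781, -0.021, 0.1692]
tool_rot: [0.032, 0.999, -0.0, -0.0]
ft_force: [-0.4, 0.6, -0.2]
opening: -0.0003
gripper_force: 0.1
[ 0.47830888 -0.02100471  0.1693294 ] [ 0.14713307  0.81541347 -0.15201744] [-4.39074432e-02  2.13679614e-01 -3.49232636e-01  1.00822368e+00
  3.08547725e-05  1.98833445e-02]
198 11 [ 0.4438 -0.0196  0.1786]
206 30 [ 0.4475 -0.0191  0.1799]
214 31 [ 0.4518 -0.0191  0.1798]
222 30 [ 0.4567 -0.0192  0.1789]
230 30 [ 0.4615 -0.0195  0.1777]
238 28 [ 0.4665 -0.0198  0.1766]
185 [[0.492, -0.029, -0.0], [0.492, -0.023, -0.001], [0.492, -0.018, -0.0]]
197 [[0.443, -0.022, 0.178], [0.443, -0.02, 0.179], [0.444, -0.017, 0.178]]
209 [[0.449, -0.022, 0.18], [0.449, -0.02, 0.181], [0.449, -0.018, 0.18]]
221 [[0.456, -0.023, 0.179], [0.456, -0.02, 0.179], [0.456, -0.018, 0.18]]
233 [[0.463, -0.023, 0.178], [0.463, -0.021, 0.179], [0.463, -0.018, 0.178]]
245 [[0.467, -0.024, 0.184], [0.467, -0.021, 0.184], [0.467, -0.019, 0.184]]
257 [[0.467, -0.023, 0.195], [0.467, -0.021, 0.195], [0.467, -0.019, 0.196]]
269 [[0.466, -0.023, 0.206], [0.467, -0.021, 0.205], [0.467, -0.019, 0.205]]
281 [[0.467, -0.023, 0.213], [0.467, -0.021, 0.213], [0.467, -0.019, 0.213]]
293 [[0.466, -0.023, 0.223], [0.473, -0.021, 0.213], [0.47, -0.019, 0.217]]
```

```bash
python3 -m crank '{"travel":[[0,0,4],[0,0,8],[0,0,11],[0,0,14],[0,0,14]],"rotation":[[0,0,0],[0,0,0],[0,0,0],[0,0,0],[0,0,0]],"grip":[0,0,0,0,0]}';python3 -m crank '{"travel":[[0,0,1.5],[0,0,3],[0,0,3]],"rotation":[[0,0,0],[0,0,0],[0,0,0]],"grip":[0,0,0]}'; cat > hd.py <<'E'
from h import *
d=cam('wrist');s=read_state();print(s['eef_pos'],s['ft_force'])
h=cv2.cvtColor(d['img'],cv2.COLOR_BGR2HSV);P=cloud(d)
red=((h[...,0]<6)|(h[...,0]>174))&(h[...,1]>150)&(h[...,2]>60)
red=cv2.erode(red.astype(np.uint8),np.ones((5,5)))>0
for v in range(150,300,8):
    r=red[v]&(d['range_z'][v]>0)
    if r.any(): print(v,r.sum(),np.median(P[v][r],0).round(4))
E
python3 hd.py
```

```text
time_s: 6.48
eef_pos: [0.478, -0.021, 0.1548]
tool_rot: [0.032, 0.999, 0.0, -0.001]
ft_force: [1.0, -0.3, -0.0]
opening: 0.0002
gripper_force: 0.0
time_s: 6.73
eef_pos: [0.4784, -0.021, 0.1524]
tool_rot: [0.032, 0.999, -0.0, -0.0]
ft_force: [-0.8, 0.6, -0.7]
opening: -0.0
gripper_force: 0.0
[ 0.47855458 -0.02102234  0.15255389] [-0.0271116  -0.7927009  -0.67676298]
190 1 [ 0.4411 -0.0194  0.1586]
198 24 [ 0.4448 -0.0199  0.1597]
206 28 [ 0.4492 -0.0192  0.1596]
214 29 [ 0.4536 -0.0192  0.1596]
222 30 [ 0.4579 -0.0192  0.1593]
230 29 [ 0.4625 -0.0198  0.1594]
238 29 [ 0.4673 -0.0201  0.1589]
246 1 [ 0.4742 -0.0124  0.1559]
```

```bash
python3 -m crank '{"travel":[[0,0,1],[0,0,2],[0,0,2]],"rotation":[[0,0,0],[0,0,0],[0,0,0]],"grip":[0,0,0]}';python3 -m crank '{"travel":[[0,0,1],[0,0,2],[0,0,2]],"rotation":[[0,0,0],[0,0,0],[0,0,0]],"grip":[0,0,0]}';python3 -m crank '{"travel":[[0,0,1],[0,0,2],[0,0,2]],"rotation":[[0,0,0],[0,0,0],[0,0,0]],"grip":[0,0,0]}'; python3 hd.py
```

```text
time_s: 7.03
eef_pos: [0.4786, -0.021, 0.1507]
tool_rot: [0.032, 0.999, -0.0, 0.0]
ft_force: [-0.3, 0.1, 0.5]
opening: 0.0002
gripper_force: 0.2
time_s: 7.28
eef_pos: [0.4786, -0.021, 0.1502]
tool_rot: [0.032, 0.999, -0.0, 0.001]
ft_force: [-4.1, -0.4, 10.7]
opening: -0.0002
gripper_force: 6.0
time_s: 7.53
eef_pos: [0.4787, -0.021, 0.1501]
tool_rot: [0.032, 0.999, -0.0, 0.001]
ft_force: [-8.1, 0.5, 24.7]
opening: 0.0003
gripper_force: 12.4
[ 0.47868604 -0.0210156   0.1500666 ] [-7.82336261 -0.06193939 24.30432588]
190 13 [ 0.4414 -0.019   0.1559]
198 27 [ 0.4452 -0.0192  0.1574]
206 29 [ 0.4497 -0.019   0.1569]
214 28 [ 0.4538 -0.019   0.1572]
222 30 [ 0.4582 -0.0193  0.1573]
230 29 [ 0.4629 -0.0198  0.1569]
238 30 [ 0.4675 -0.0198  0.1569]
246 1 [ 0.4744 -0.0124  0.1538]
```

Force rose to 25 N at the end stop and the handle's upper face is level at 157 mm, so the clamp is closed. Lifting off to look at the shaft from above.

```bash
python3 -m crank '{"travel":[[0,0,-35],[0,0,-75],[0,0,-110],[-35,18,-135],[-70,37,-152],[-105,56,-152],[-140,75,-152],[-175,94,-152],[-214,114,-152],[-214,114,-152],[-214,114,-152]],"rotation":[[0,0,0],[0,0,0],[0,0,0],[0,0,0],[0,0,0],[0,0,0],[0,0,0],[0,0,0],[0,0,0],[0,0,0],[0,0,0]],"grip":[0,0,0,20,30,30,30,30,30,30,30]}'; python3 - <<'E'
from h import *
d=cam('wrist');s=read_state();print(s['eef_pos'],s['tool_rot'],d['W'][:3,3]);np.save('w4.npy',d,allow_pickle=True)
h=cv2.cvtColor(d['img'],cv2.COLOR_BGR2HSV);P=cloud(d)
m=(P[...,2]>.160)&(P[...,2]<.176)&(np.hypot(P[...,0]-.648,P[...,1]-.08)<.03)
print(m.sum(),P[m].mean(0), np.argwhere(m).mean(0))
v,u=np.argwhere(m).mean(0).round().astype(int)
c=d['img'][v-35:v+35,u-35:u+35];hc=h[v-35:v+35,u-35:u+35]
ye=(h[...,0]>18)&(h[...,0]<36)&(h[...,1]>110)&(np.hypot(*(np.indices(m.shape)-np.array([v,u])[:,None,None]))<35)
for i,a,cc,bb in blobs(ye,3)[0]: print('yellow',a,cc,bb,P[int(cc[1]),int(cc[0])])
red=((h[...,0]<6)|(h[...,0]>174))&(h[...,1]>150)&(h[...,2]>60);q=P[red&(P[...,2]>.14)&(P[...,2]<.3)];print('handle',len(q),q[:,2].mean() if len(q) else '')
cv2.imwrite('pics/sh.png',np.hstack([cv2.resize(d['img'],(400,400)),cv2.resize(c,(400,400),interpolation=cv2.INTER_CUBIC)]))
E
```

```text
time_s: 8.5
eef_pos: [0.7013, 0.0804, 0.2943]
tool_rot: [0.031, 1.0, -0.0, -0.002]
ft_force: [-0.9, -0.1, 0.1]
opening: 0.0303
gripper_force: 0.0
[0.6996899  0.07951202 0.29616782] [ 3.15269995e-02  9.99501511e-01 -3.22390979e-04 -1.63514510e-03] [0.61789558 0.08529262 0.44439846]
157 [0.64610769 0.07891619 0.16656337] [125.0955414  245.84076433]
yellow 16 [243.9, 126.4] [243, 123, 3, 7] [0.64659933 0.07636572 0.16781409]
handle 0
```

View pics/sh.png

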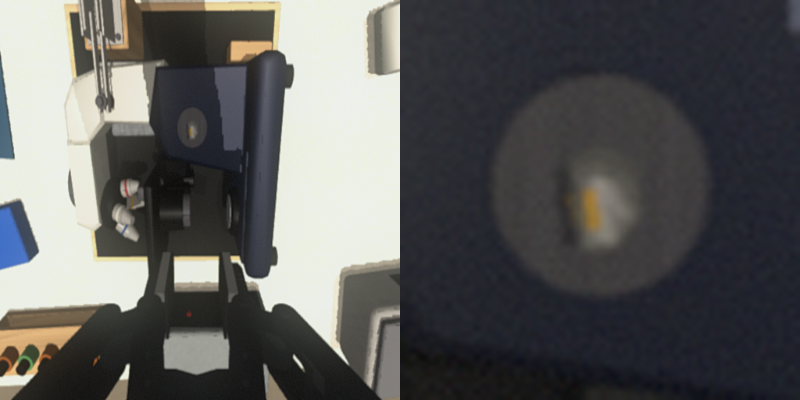

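Left: the clamp bar lies on the limb, with the shaft at (190,130) on the housing. Right: the yellow flat mark is a strip on the image-left side of the shaft, at (590,210), with its edge running vertically. The flat therefore faces cradle -y (about 1.57 rad). Refining the centre.

```bash
python3 - <<'E'
from h import *
d=np.load('w4.npy',allow_pickle=True).item();P=cloud(d)
r=np.hypot(P[...,0]-.646,P[...,1]-.079)
hs=cv2.cvtColor(d['img'],cv2.COLOR_BGR2HSV)
b=(r<.03)&(P[...,2]>.1295)&(P[...,2]<.137);q=P[b]
for _ in (0,):
    (c,rad)=cv2.minEnclosingCircle(q[:,:2].astype(np.float32));print('boss',len(q),c,rad,q.mean(0))
t=(r<.02)&(P[...,2]>.1655);print('top',t.sum(),P[t].mean(0),P[t].min(0),P[t].max(0))
t=(r<.02)&(P[...,2]>.145);v,u=np.where(t);print(u.min(),u.max(),v.min(),v.max())
for vv in range(v.min(),v.max()+1): print(vv,u[v==vv].min(),u[v==vv].max(), [P[vv,x,2].round(3) for x in u[v==vv]])
print(np.argwhere((hs[...,0]>18)&(hs[...,0]<36)&(hs[...,1]>90)&(r<.02)).tolist())
E
```

```text
boss 962 (0.6466972231864929, 0.07757297903299332) 0.0191037580370903 [0.64592696 0.07750071 0.13190594]
top 114 [0.64659433 0.07880204 0.16739436] [0.64061931 0.07469188 0.16554196] [0.65313875 0.08351941 0.17032645]
240 252 116 133
116 245 245 [np.float64(0.145)]
117 242 248 [np.float64(0.151), np.float64(0.157), np.float64(0.157), np.float64(0.156), np.float64(0.155), np.float64(0.153), np.float64(0.148)]
118 241 249 [np.float64(0.157), np.float64(0.163), np.float64(0.164), np.float64(0.164), np.float64(0.165), np.float64(0.164), np.float64(0.163), np.float64(0.157), np.float64(0.15)]
119 240 250 [np.float64(0.164), np.float64(0.165), np.float64(0.166), np.float64(0.164), np.float64(0.166), np.float64(0.166), np.float64(0.165), np.float64(0.165), np.float64(0.164), np.float64(0.163), np.float64(0.154)]
120 240 251 [np.float64(0.165), np.float64(0.167), np.float64(0.167), np.float64(0.166), np.float64(0.167), np.float64(0.168), np.float64(0.168), np.float64(0.166), np.float64(0.166), np.float64(0.165), np.float64(0.164), np.float64(0.151)]
121 240 251 [np.float64(0.164), np.float64
[... 2138 characters left out ...]
 np.float64(0.168), np.float64(0.167), np.float64(0.167), np.float64(0.167), np.float64(0.166)]
131 242 249 [np.float64(0.166), np.float64(0.168), np.float64(0.168), np.float64(0.168), np.float64(0.169), np.float64(0.166), np.float64(0.166), np.float64(0.165)]
132 242 248 [np.float64(0.166), np.float64(0.167), np.float64(0.167), np.float64(0.167), np.float64(0.167), np.float64(0.166), np.float64(0.164)]
133 243 246 [np.float64(0.164), np.float64(0.165), np.float64(0.166), np.float64(0.163)]
[[123, 243], [124, 243], [124, 244], [125, 243], [125, 244], [126, 243], [126, 244], [126, 245], [127, 243], [127, 244], [127, 245], [128, 243], [128, 244], [128, 245], [129, 243], [129, 244], [129, 245]]
```

```bash
python3 -m crank '{"travel":[[30,-3,0],[53,-5,20],[53,-5,50],[53,-5,75],[53,-5,91],[53,-5,91],[53,-5,91]],"rotation":[[0,0,-0.1],[0,0,-0.17],[0,0,-0.17],[0,0,-0.17],[0,0,-0.17],[0,0,-0.17],[0,0,-0.17]],"grip":[30,30,30,30,30,30,30]}'; python3 - <<'E'
from h import *
s=read_state();print(s['eef_pos'],s['tool_rot'])
for n in('side','scene'):
    d=cam(n);P=cloud(d);m=(np.hypot(P[...,0]-.6467,P[...,1]-.0777)<.04)&(P[...,2]>.126)&(P[...,2]<.26)
    v,u=np.where(m);print(n,np.sort(P[m][:,2])[::max(1,m.sum()//12)].round(3))
    c=d['img'][v.min()-6:v.max()+6,u.min()-6:u.max()+6];print(c.shape);cv2.imwrite('pics/z_%s.png'%n,cv2.resize(c,(400,500),interpolation=cv2.INTER_CUBIC))
    near=(np.hypot(P[...,0]-.6467,P[...,1]-.0777)<.03)&(P[...,2]>.172)&(P[...,2]<.26);print('lowest finger',np.sort(P[near][:,2])[:8].round(3))
cv2.imwrite('pics/z2.png',np.hstack([cv2.imread('pics/z_side.png'),cv2.imread('pics/z_scene.png')]))
E
```

```text
time_s: 9.13
eef_pos: [0.644, 0.0766, 0.2086]
tool_rot: [-0.053, 0.999, -0.0, -0.0]
ft_force: [0.2, 0.3, -0.1]
opening: 0.0303
gripper_force: 0.0
[0.64404879 0.07664835 0.20860252] [-5.26733084e-02  9.98611690e-01 -1.01345114e-04 -4.51921774e-04]
side [0.126 0.127 0.127 0.128 0.129 0.131 0.135 0.162 0.224 0.232 0.241 0.249
 0.259]
(54, 34, 3)
lowest finger [0.212 0.216 0.216 0.216 0.218 0.219 0.221 0.221]
scene [0.126 0.126 0.127 0.127 0.128 0.128 0.129 0.131 0.132 0.135 0.166 0.234
 0.258]
(45, 34, 3)
lowest finger [0.214 0.216 0.221 0.223 0.224 0.224 0.226 0.226]
```

View pics/z2.png

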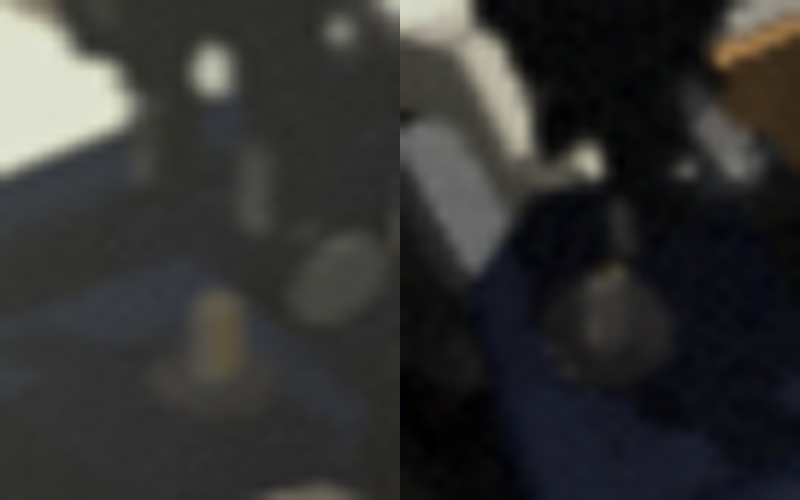

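Both crops show the fingertips about 5 mm above the reported TCP height (z ≈ 0.213 when TCP z = 0.209). The shaft with its yellow flat is at (220,330) in the left crop. I'll lower with that measured offset (tips ≈ TCP z + 6 mm) and re-measure before pinching.

```bash
python3 -m crank '{"travel":[[-3,1,15],[-3,1,35],[-3,1,50],[-3,1,60],[-3,1,68],[-3,1,70],[-3,1,70]],"rotation":[[0,0,0],[0,0,0],[0,0,0],[0,0,0],[0,0,0],[0,0,0],[0,0,0]],"grip":[30,30,30,30,30,30,30]}'; python3 - <<'E'
from h import *
s=read_state();print(s['eef_pos'],s['tool_rot'])
for n in('side','scene'):
    d=cam(n);P=cloud(d);r=np.hypot(P[...,0]-.6467,P[...,1]-.0777)
    near=(r>.013)&(r<.03)&(P[...,2]>.134)&(P[...,2]<.26);print(n,np.sort(P[near][:,2])[:14].round(3))
    v,u=np.where((r<.04)&(P[...,2]>.126)&(P[...,2]<.2))
    c=d['img'][v.min()-6:v.max()+6,u.min()-6:u.max()+6];cv2.imwrite('pics/z_%s.png'%n,cv2.resize(c,(400,500),interpolation=cv2.INTER_CUBIC))
cv2.imwrite('pics/z3.png',np.hstack([cv2.imread('pics/z_side.png'),cv2.imread('pics/z_scene.png')]))
E
```

```text
time_s: 9.82
eef_pos: [0.6491, 0.0788, 0.138]
tool_rot: [-0.053, 0.999, 0.0, 0.0]
ft_force: [0.3, 0.6, 1.4]
opening: 0.0301
gripper_force: 0.0
[0.6490854  0.07878528 0.13797144] [-5.30400123e-02  9.98592377e-01  8.84972125e-06  1.46676899e-04]
side [0.134 0.134 0.135 0.135 0.135 0.136 0.145 0.147 0.149 0.149 0.15  0.151
 0.151 0.152]
scene [0.135 0.135 0.135 0.136 0.136 0.136 0.138 0.138 0.143 0.144 0.15  0.151
 0.153 0.154]
```

```bash
python3 -m crank '{"travel":[[2.5,-1,3],[2.5,-1,5],[2.5,-1,5],[2.5,-1,5],[2.5,-1,5],[2.5,-1,5],[2.5,-1,5],[2.5,-1,5],[2.5,-1,5],[2.5,-1,5]],"rotation":[[0,0,0],[0,0,0],[0,0,0],[0,0,0],[0,0,0],[0,0,0],[0,0,0],[0,0,0],[0,0,0],[0,0,0]],"grip":[30,30,25,20,15,10,5,5,5,5]}'
```

```text
time_s: 10.75
eef_pos: [0.6464, 0.0797, 0.133]
tool_rot: [-0.054, 0.999, 0.002, 0.0]
ft_force: [-1.3, 5.4, 0.7]
opening: 0.0088
gripper_force: 58.8
```

Opening is about 9 mm with 59 N on the pads, so they are across the flat. Turning by +1.74 about tool z.

```bash
python3 -m crank '{"travel":[[0,0,0],[0,0,0],[0,0,0],[0,0,0],[0,0,0],[0,0,0],[0,0,0],[0,0,0],[0,0,0],[0,0,0],[0,0,0],[0,0,0]],"rotation":[[0,0,0.08],[0,0,0.16],[0,0,0.25],[0,0,0.34],[0,0,0.43],[0,0,0.52],[0,0,0.61],[0,0,0.7],[0,0,0.79],[0,0,0.88],[0,0,0.97],[0,0,1.06]],"grip":[5,5,5,5,5,5,5,5,5,5,5,5]}';python3 -m crank '{"travel":[[0,0,0],[0,0,0],[0,0,0],[0,0,0],[0,0,0],[0,0,0],[0,0,0],[0,0,0],[0,0,0],[0,0,0]],"rotation":[[0,0,0.09],[0,0,0.18],[0,0,0.27],[0,0,0.36],[0,0,0.45],[0,0,0.54],[0,0,0.62],[0,0,0.68],[0,0,0.68],[0,0,0.68]],"grip":[5,5,5,5,5,5,5,5,5,5]}'
python3 -c "
from h import *
s=read_state();q=s['tool_rot'];print(s['eef_pos'],s['joint_pos'].round(3),2*np.arctan2(q[1],q[0]),s['torque'])"
```

```text
time_s: 11.75
eef_pos: [0.6481, 0.0798, 0.133]
tool_rot: [0.46, 0.888, 0.002, 0.0]
ft_force: [3.0, 5.1, -2.4]
opening: 0.0087
gripper_force: 58.4
time_s: 12.58
eef_pos: [0.6489, 0.079, 0.133]
tool_rot: [0.729, 0.685, 0.002, 0.001]
ft_force: [4.6, 3.4, -3.2]
opening: 0.0091
gripper_force: 58.8
[0.64892914 0.07895622 0.13301197] [0.12  0.522 0.031 1.075 0.002 1.753] 1.508275479464251 [ 0.67017324 -0.87050663 -0.07652999]
```

```bash
python3 -m crank '{"travel":[[0,0,0],[0,0,0],[0,0,0],[0,0,-20],[0,0,-50],[0,0,-85],[-10,0,-120],[-35,0,-155],[-55,0,-165],[-55,0,-165],[-55,0,-165]],"rotation":[[0,0,0],[0,0,0],[0,0,0],[0,0,0],[0,0,0],[0,0,0],[0,0,0],[0,0,0],[0,0,0],[0,0,0],[0,0,0]],"grip":[30,30,30,30,30,30,30,30,30,30,30]}'; python3 - <<'E'
from h import *
d=cam('wrist');s=read_state();print(s['eef_pos'],s['tool_rot'],d['W'].round(3).tolist());np.save('w5.npy',d,allow_pickle=True)
h=cv2.cvtColor(d['img'],cv2.COLOR_BGR2HSV);P=cloud(d);r=np.hypot(P[...,0]-.6467,P[...,1]-.0777)
q=P[(r<.03)&(P[...,2]>.1295)&(P[...,2]<.137)];print('boss',cv2.minEnclosingCircle(q[:,:2].astype(np.float32)))
t=(r<.02)&(P[...,2]>.1655);print('top',t.sum(),P[t].mean(0))
t=(r<.02)&(P[...,2]>.16);v,u=np.where(t)
for vv in range(v.min(),v.max()+1): print(vv,u[v==vv].min(),u[v==vv].max())
print('yellow',np.argwhere((h[...,0]>18)&(h[...,0]<36)&(h[...,1]>90)&(r<.02))[:,::-1].tolist())
b=(P[...,2]>.003)&(P[...,2]<.02)
g=(h[...,1]>60)
# board edge wood
v0,u0=int(v.mean()),int(u.mean())
cv2.imwrite('pics/sh2.png',np.hstack([cv2.resize(d['img'],(400,400)),cv2.resize(d['img'][v0-35:v0+35,u0-35:u0+35],(400,400),interpolation=cv2.INTER_CUBIC)]))
E
```

```text
time_s: 13.5
eef_pos: [0.6434, 0.0216, 0.2989]
tool_rot: [0.73, 0.684, 0.001, 0.001]
ft_force: [-0.8, -0.0, -0.5]
opening: 0.0302
gripper_force: 0.0
[0.64282677 0.02238827 0.29746088] [ 7.29338842e-01  6.84152608e-01 -6.64818198e-06 -2.47955750e-04] [[0.998, -0.062, -0.019, 0.648], [-0.065, -0.944, -0.324, 0.105], [0.002, 0.324, -0.946, 0.449], [0.0, 0.0, 0.0, 1.0]]
boss ((0.6465709209442139, 0.07820650190114975), 0.0190760288387537)
top 116 [0.6477109  0.07861245 0.16742052]
113 250 252
114 247 254
115 247 255
116 247 256
117 247 257
118 247 257
119 247 257
120 247 258
121 247 258
122 247 258
123 247 257
124 247 257
125 247 257
126 247 256
127 247 255
128 247 254
yellow [[249, 119], [250, 119], [249, 120], [250, 120], [249, 121], [250, 121], [249, 122], [250, 122], [249, 123], [250, 123], [249, 124], [250, 124], [249, 125], [250, 125]]
```

View pics/sh2.png

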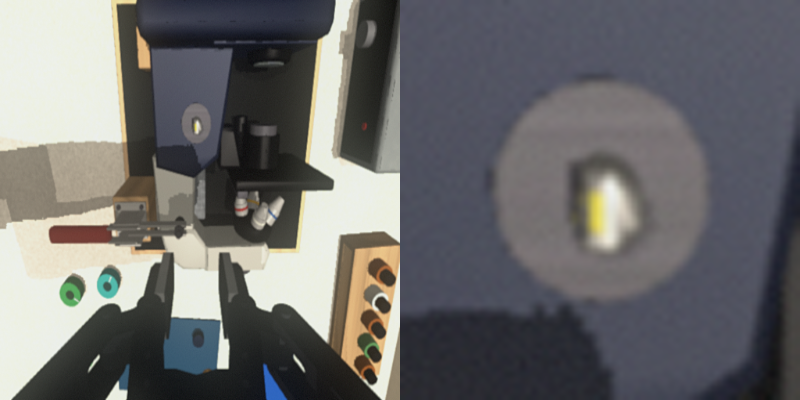

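The flat's edge is exactly vertical in the image (column 247, yellow strip at (597,205)). The camera yaw matches the cradle, so the flat faces cradle -x. The clamp handle lies closed at (80,235). Next, the knob on the mat.

```bash
python3 -m crank '{"travel":[[-35,-12,0],[-70,-24,0],[-105,-36,0],[-140,-48,0],[-175,-60,0],[-210,-73,0],[-245,-85,0],[-280,-97,10],[-315,-109,20],[-350,-121,30],[-386,-134,40],[-386,-134,40]],"rotation":[[0,0,0],[0,0,0],[0,0,0],[0,0,0],[0,0,0],[0,0,0],[0,0,0],[0,0,0],[0,0,0],[0,0,0],[0,0,0],[0,0,0]],"grip":[64,64,64,64,64,64,64,64,64,64,64,64]}';python3 -m crank '{"travel":[[0,0,0],[0,0,0]],"rotation":[[0,0,0],[0,0,0]],"grip":[64,64]}'; cat > kn.py <<'E'
from h import *
d=cam('wrist');s=read_state();q=s['tool_rot'];print(s['eef_pos'],s['joint_pos'].round(2),'yaw',2*np.arctan2(q[1],q[0]))
h=cv2.cvtColor(d['img'],cv2.COLOR_BGR2HSV);P=cloud(d)
m=(P[...,2]>.024)&(P[...,2]<.040)&(h[...,0:1].min(2)>=0)&(np.hypot(P[...,0]-.485,P[...,1]+.30)<.07)
bl,l=blobs(m,60)
for i,a,c,bb in bl:
    q=P[l==i];cc,rad=cv2.minEnclosingCircle(q[:,:2].astype(np.float32));print('knob?',a,c,bb,np.array(cc).round(4),round(rad,4),q[:,2].mean().round(4), h[l==i].mean(0).round(0))
    if a>250:
        c0=np.array(cc);reg=(np.hypot(P[...,0]-cc[0],P[...,1]-cc[1])<.022)&(P[...,2]>.024)
        wh=reg&(h[...,2]>120)&(h[...,1]<70)
        p=P[wh][:,:2];print('white',len(p),np.percentile(h[reg][:,2],[50,90,97]))
        if len(p)>3:
            dd=p.mean(0)-c0;print('dir',np.degrees(np.arctan2(dd[1],dd[0])),np.hypot(*dd),(p-c0).round(4).tolist()[:40])
            _,_,vt=np.linalg.svd(p-p.mean(0));print('line',np.degrees(np.arctan2(vt[0,1],vt[0,0])))
E
python3 kn.py
```

```text
time_s: 14.55
eef_pos: [0.481, -0.3579, 0.2533]
tool_rot: [0.731, 0.682, -0.002, -0.003]
ft_force: [0.5, 1.0, -0.6]
opening: 0.0639
gripper_force: 0.0
time_s: 14.72
eef_pos: [0.4848, -0.353, 0.2564]
tool_rot: [0.729, 0.685, 0.0, -0.001]
ft_force: [0.4, 1.3, 0.4]
opening: 0.0642
gripper_force: 0.0
[ 0.48537124 -0.35263841  0.25702232] [-0.63  0.38  0.13  1.32  0.    1.  ] yaw 1.509261080347111
knob? 947 [251.0, 117.6] [233, 99, 37, 38] [ 0.4874 -0.3007] 0.0224 0.0317 [41. 14. 95.]
white 33 [ 92.   101.   136.63]
dir -151.0560347835824 0.015033225294695722 [[-0.0099, -0.0038], [-0.0087, -0.0041], [-0.0124, -0.0051], [-0.0111, -0.0049], [-0.0099, -0.005], [-0.0087, -0.0051], [-0.0076, -0.0053], [-0.0149, -0.006], [-0.0136, -0.006], [-0.0125, -0.0062], [-0.0112, -0.006], [-0.01, -0.0063], [-0.0088, -0.0063], [-0.0077, -0.0065], [-0.0161, -0.007], [-0.0149, -0.007], [-0.0137, -0.0072], [-0.0125, -0.0071], [-0.0113, -0.0072], [-0.0101, -0.0075], [-0.0174, -0.0081], [-0.0163, -0.0083], [-0.015, -0.0082], [-0.0138, -0.0084], [-0.0114, -0.0084], [-0.0188, -0.0093], [-0.0175, -0.0092], [-0.0164, -0.0095], [-0.0152, -0.0096], [-0.0139, -0.0096], [-0.0188, -0.0104], [-0.0177, -0.0107], [-0.0164, -0.0106]]
line -153.55482819057792
```

```bash
python3 -m crank '{"travel":[[30,-1,20],[52,-1.3,50],[52,-1.3,85],[52,-1.3,120],[52,-1.3,155],[52,-1.3,185],[52,-1.3,205],[52,-1.3,212],[52,-1.3,212],[52,-1.3,212]],"rotation":[[0,0,0],[0,0,0],[0,0,0],[0,0,0],[0,0,0],[0,0,0],[0,0,0],[0,0,0],[0,0,0],[0,0,0]],"grip":[64,64,64,64,64,64,64,64,64,64]}'; cat > tip.py <<'E'
from h import *
s=read_state();print(s['eef_pos'],s['ft_force'])
for n in('side','scene'):
    d=cam(n);P=cloud(d);e=s['eef_pos'];q=R.from_quat(s['tool_rot']).as_matrix()
    L=(P-e)@q
    for sg in(1,-1):
        w=s['opening']/2
        m=(abs(L[...,0])<.009)&(L[...,1]*sg>w-.002)&(L[...,1]*sg<w+.016)&(P[...,2]>.010)&(L[...,2]<.03)&(L[...,2]>-.08)
        print(n,sg,m.sum(),np.sort(P[m][:,2])[:8].round(4))
E
python3 tip.py
```

```text
time_s: 15.6
eef_pos: [0.4881, -0.3015, 0.0466]
tool_rot: [0.728, 0.685, 0.0, 0.0]
ft_force: [-0.1, 0.3, 0.7]
opening: 0.0642
gripper_force: 0.0
[ 0.48808929 -0.3015284   0.04655535] [-0.14194128  0.34535268  0.66399096]
side 1 47 [0.0569 0.0622 0.0629 0.0637 0.0642 0.0646 0.0662 0.0668]
side -1 33 [0.0659 0.0676 0.0699 0.0702 0.0709 0.0716 0.0732 0.0736]
scene 1 24 [0.0635 0.0638 0.067  0.0701 0.0771 0.0781 0.0792 0.0821]
scene -1 22 [0.0614 0.0624 0.0653 0.068  0.0723 0.073  0.0752 0.0791]
```

```bash
python3 -m crank '{"travel":[[0,0,15],[0,0,30],[0,0,40],[0,0,44],[0,0,44],[0,0,44],[0,0,44],[0,0,44],[0,0,44],[0,0,44],[0,0,44],[0,0,44]],"rotation":[[0,0,0],[0,0,0],[0,0,0],[0,0,0],[0,0,0],[0,0,0],[0,0,0],[0,0,0],[0,0,0],[0,0,0],[0,0,0],[0,0,0]],"grip":[64,64,64,64,60,52,46,40,36,36,36,36]}'; python3 tip.py
```

```text
time_s: 16.7
eef_pos: [0.4879, -0.3027, 0.003]
tool_rot: [0.729, 0.684, 0.0, 0.001]
ft_force: [-0.7, 0.7, 5.7]
opening: 0.042
gripper_force: 61.0
[ 0.48785457 -0.30268412  0.00298479] [-0.69552067  0.65950064  5.69272502]
side 1 25 [0.0302 0.0314 0.0315 0.0318 0.032  0.0335 0.0359 0.038 ]
side -1 46 [0.0184 0.0188 0.0224 0.0244 0.0258 0.0259 0.0262 0.0273]
scene 1 35 [0.0129 0.0156 0.0205 0.0207 0.0226 0.0238 0.0252 0.0289]
scene -1 16 [0.0136 0.0189 0.0205 0.0273 0.0303 0.0323 0.0343 0.0367]
```

```bash
python3 -m crank '{"travel":[[0,0,-10],[0,0,-30],[0,0,-60],[0,0,-95],[0,0,-130],[0,0,-165],[0,0,-200],[0,0,-235],[0,0,-265],[0,0,-268],[0,0,-268],[0,0,-268]],"rotation":[[0,0,0],[0,0,0],[0,0,0],[0,0,0],[0,0,0],[0,0,0],[0,0,0],[0,0,0],[0,0,0],[0,0,0],[0,0,0],[0,0,0]],"grip":[36,36,36,36,36,36,36,36,36,36,36,36]}'; python3 - <<'E'
from h import *
d=cam('wrist');s=read_state();e=s['eef_pos'];q=s['tool_rot'];yaw=2*np.arctan2(q[1],q[0]);print(e,yaw)
h=cv2.cvtColor(d['img'],cv2.COLOR_BGR2HSV);P=cloud(d);L=(P-e)@R.from_quat(q).as_matrix()
m=(np.hypot(L[...,0],L[...,1])<.028)&(L[...,2]<-.015)&(L[...,2]>-.045);print(m.sum(),np.percentile(L[m][:,2],[5,50,95]))
wh=m&(h[...,2]>120)&(h[...,1]<70);print('white',wh.sum(),np.argwhere(wh)[:30].tolist())
n=m&(abs(L[...,1])<.018);A=np.c_[L[n][:,:2],np.ones(n.sum())];print('plane',np.linalg.lstsq(A,L[n][:,2],rcond=None)[0],'xr',np.percentile(L[n][:,0],[0,1,99,100]),n.sum())
if wh.sum(): print((L[wh]).round(4).tolist()[:40])
np.save('w6.npy',d,allow_pickle=True)
E
```

```text
time_s: 17.8
eef_pos: [0.4867, -0.302, 0.2694]
tool_rot: [0.729, 0.684, -0.0, -0.0]
ft_force: [0.4, -0.1, -1.0]
opening: 0.042
gripper_force: 61.0
[ 0.48617398 -0.30165058  0.26835699] 1.5077719479825227
8161 [-0.03901499 -0.02977049 -0.01832873]
white 154 [[241, 212], [242, 290], [243, 211], [287, 230], [287, 231], [287, 232], [288, 228], [288, 229], [288, 230], [288, 231], [288, 232], [288, 233], [289, 226], [289, 227], [289, 228], [289, 229], [289, 230], [289, 231], [289, 232], [290, 224], [290, 225], [290, 226], [290, 227], [290, 228], [290, 229], [290, 230], [291, 222], [291, 223], [291, 224], [291, 225]]
plane [ 0.06869696  0.00215145 -0.0283942 ] xr [-0.02094725 -0.01885095  0.02343217  0.02424639] 6201
[[0.0131, -0.019, -0.0168], [0.012, 0.0194, -0.0158], [0.0122, -0.0195, -0.017], [-0.0039, -0.0097, -0.0302], [-0.0043, -0.0093, -0.0296], [-0.0039, -0.0088, -0.0301], [-0.0034, -0.0106, -0.0315], [-0.0048, -0.0102, -0.0297], [-0.0045, -0.0097, -0.0301], [-0.0046, -0.0093, -0.0299], [-0.0044, -0.0088, -0.0302], [-0.0038, -0.0083, -0.0311], [-0.0048, -0.0116, -0.0305], [-0.0053, -0.0112, -0.0298], [-0.0046, -0.0106, -0.0307], [-0.0043, -0.0101, -0.0311], [-0.0049, -0.0097, -0.0303], [-0.0047, -0.0092, -0.0306], [-0.0044, -0.0088, -0.0309], [-0.0047, -0.0125, -0.0314], [-0.005, -0.012, -0.0309], [-0.0061, -0.0117, -0.0294], [-0.0049, -0.0111, -0.0311], [-0.0049, -0.0106, -0.031], [-0.0052, -0.0102, -0.0307], [-0.0057, -0.0098, -0.03], [-0.006, -0.0135, -0.0303], [-0.0057, -0.013, -0.0307], [-0.0058, -0.0125, -0.0306], [-0.005, -0.012, -0.0316], [-0.0062, -0.0117, -0.0301], [-0.0054, -0.0111, -0.0312], [-0.0052, -0.0106, -0.0314], [-0.0064, -0.0145, -0.0305], [-0.0071, -0.0141, -0.0295], [-0.0065, -0.0135, -0.0304], [-0.0069, -0.0131, -0.0298], [-0.007, -0.0126, -0.0298], [-0.0064, -0.0121, -0.0305], [-0.0066, -0.0117, -0.0303]]
```

```bash
cat > kt.py <<'E'
from h import *
def run(d,s):
    e=s['eef_pos'];q=s['tool_rot'];yaw=2*np.arctan2(q[1],q[0])
    h=cv2.cvtColor(d['img'],cv2.COLOR_BGR2HSV);P=cloud(d);L=(P-e)@R.from_quat(q).as_matrix()
    m=(np.hypot(L[...,0],L[...,1])<.026)&(abs(L[...,2]+.0305)<.008)&(abs(L[...,1])<.0195)
    Q=L[m];k=abs(Q[:,2]+.0305)<.006
    for _ in range(12):
        c=np.linalg.lstsq(np.c_[Q[k][:,:2],np.ones(k.sum())],Q[k][:,2],rcond=None)[0]
        k=abs(np.c_[Q[:,:2],np.ones(len(Q))]@c-Q[:,2])<.0012
    res=abs(L[...,2]-(L[...,:2]@c[:2]+c[2]));t=m&(res<.002)
    print('plane',c.round(4),k.sum(),'x range',[np.percentile(L[t&(abs(L[...,1])<.004)][:,0],p).round(4) for p in(0,2,98,100)])
    wh=t&(h[...,2]>115)&(h[...,1]<70)
    bl,l=blobs(wh,15)
    for i,a,cc,bb in bl:
        p=L[l==i][:,:2];_,_,vt=np.linalg.svd(p-p.mean(0));v=vt[0]*np.sign(vt[0]@p.mean(0))
        # perpendicular offset of line from tool axis
        ang=np.arctan2(v[1],v[0]);ca=np.arctan2(p.mean(0)[1],p.mean(0)[0])
        print('white',a,cc,p.mean(0).round(4),'line world deg',np.degrees(yaw-ang)%360,'centroid dir',np.degrees(yaw-ca)%360,'yaw',yaw)
    bore=(np.hypot(L[...,0],L[...,1])<.012)&(L[...,2]>c[2]+.004);b=L[bore]
    if len(b):print('bore pts',len(b),b[:,:2].mean(0))
if __name__=='__main__':
    import sys
    if len(sys.argv)>1: d=np.load(sys.argv[1],allow_pickle=True).item();s=read_state()
    else: s=read_state();d=cam('wrist')
    print(s['eef_pos'],s['ft_force'].round(1)); run(d,s)
E
python3 kt.py w6.npy
```

```text
[ 0.48617398 -0.30165058  0.26835699] [-1.3 -0.2 -1. ]
plane [ 0.0017  0.0016 -0.0299] 4830 x range [np.float64(-0.0209), np.float64(-0.0197), np.float64(0.0232), np.float64(0.0239)]
white 75 [223.4, 291.6] [-0.0062 -0.0129] line world deg 207.18998568169306 centroid dir 202.2342581237551 yaw 1.5077719479825227
white 20 [215.1, 300.5] [-0.0117 -0.017 ] line world deg 299.89973851850164 centroid dir 210.9802185816943 yaw 1.5077719479825227
white 16 [250.5, 315.0] [-0.0201 -0.0002] line world deg 179.4557336513743 centroid dir 265.95275180899307 yaw 1.5077719479825227
bore pts 962 [-0.0044394  -0.00011254]
```

```bash
python3 -m crank '{"travel":[[33,12,0],[67,24,0],[102,36,0],[137,48,0],[172,60,0],[207,72,0],[242,84,0],[277,97,0],[312,109,0],[345,121,0],[370,130,0],[388,135.6,0]],"rotation":[[0,0,0],[0,0,0.05],[0,0,0.1],[0,0,0.15],[0,0,0.2],[0,0,0.25],[0,0,0.3],[0,0,0.35],[0,0,0.4],[0,0,0.45],[0,0,0.5],[0,0,0.543]],"grip":[36,36,36,36,36,36,36,36,36,36,36,36]}';python3 -m crank '{"travel":[[0,0,20],[0,0,45],[0,0,65],[0,0,70],[0,0,70]],"rotation":[[0,0,0],[0,0,0],[0,0,0],[0,0,0],[0,0,0]],"grip":[36,36,36,36,36]}'; python3 kt.py; python3 tip.py | head -1
```

```text
time_s: 18.85
eef_pos: [0.6464, 0.0794, 0.2666]
tool_rot: [0.886, 0.464, -0.002, -0.001]
ft_force: [0.3, -0.4, -0.6]
opening: 0.0425
gripper_force: 61.0
time_s: 19.27
eef_pos: [0.6441, 0.0763, 0.1958]
tool_rot: [0.886, 0.464, -0.004, -0.001]
ft_force: [-0.4, 0.1, -0.2]
opening: 0.0423
gripper_force: 61.0
[0.64408084 0.07628701 0.19575215] [-0.4  0.1 -0.2]
plane [-0.0005  0.0007 -0.0289] 4825 x range [np.float64(-0.0208), np.float64(-0.0196), np.float64(0.0232), np.float64(0.0241)]
white 67 [223.6, 291.7] [-0.0063 -0.013 ] line world deg 176.82908289666966 centroid dir 171.1347343091872 yaw 0.9649039129532793
bore pts 1412 [ 3.51992070e-05 -2.12399858e-04]
[0.64541727 0.07631628 0.19788708] [ 0.30940295  0.3227161  -0.52072654]
```

```bash
python3 -m crank '{"travel":[[0.5,0,10],[0.5,0,20],[0.5,0,26],[0.5,0,31],[0.5,0,35],[0.5,0,38],[0.5,0,38]],"rotation":[[0,0,0],[0,0,0],[0,0,0],[0,0,0],[0,0,0],[0,0,0],[0,0,0]],"grip":[36,36,36,36,36,36,36]}'; python3 kt.py
```

```text
time_s: 20.0
eef_pos: [0.6466, 0.0769, 0.1608]
tool_rot: [0.886, 0.464, -0.001, -0.0]
ft_force: [-0.7, 0.1, -0.5]
opening: 0.0427
gripper_force: 61.0
[0.64659859 0.07688055 0.16079747] [-0.7  0.1 -0.5]
plane [ 0.0005  0.0018 -0.0289] 4846 x range [np.float64(-0.0211), np.float64(-0.0196), np.float64(0.0233), np.float64(0.0241)]
white 66 [223.5, 291.7] [-0.0063 -0.0131] line world deg 177.02422911644834 centroid dir 170.9764569719193 yaw 0.9648005704360639
bore pts 918 [-0.00271998 -0.00024294]
```

```bash
python3 -m crank '{"travel":[[0,0,3],[0,0,6],[0,0,9],[0,0,12],[0,0,15],[0,0,17],[0,0,17]],"rotation":[[0,0,0],[0,0,0],[0,0,0],[0,0,0],[0,0,0],[0,0,0],[0,0,0]],"grip":[36,36,36,36,36,36,36]}'; cat > fl.py <<'E'
from h import *
s=read_state();d=cam('wrist');e=s['eef_pos'];print(e,s['ft_force'].round(1),s['torque'].round(2))
P=cloud(d);h=cv2.cvtColor(d['img'],cv2.COLOR_BGR2HSV)
x=np.array([.0013,0,0]);c=e+R.from_quat(s['tool_rot']).as_matrix()@x
r=np.hypot(P[...,0]-c[0],P[...,1]-c[1])
a=(r>.0115)&(r<.019)&(P[...,2]>.14)&(P[...,2]<.2);z=P[a][:,2];zm=np.median(z);print('knob top',zm,a.sum())
b=(r<.010)&(abs(P[...,2]-.168)<.02)
t=(r<.0045)&(abs(P[...,2]-.168)<.015);print('shaft top',np.median(P[t][:,2]),np.percentile(P[t][:,2],[10,90]),t.sum(),P[(r<.008)&(P[...,2]>.166)][:,:2].mean(0)-c[:2])
E
python3 fl.py; python3 kt.py
```

```text
time_s: 20.63
eef_pos: [0.6466, 0.0769, 0.144]
tool_rot: [0.886, 0.464, -0.001, -0.0]
ft_force: [-0.7, -0.4, -0.6]
opening: 0.0424
gripper_force: 61.0
[0.64661152 0.07692037 0.1439528 ] [-0.7 -0.4 -0.6] [0.03 0.   0.04]
knob top 0.1728418982916724 2880
shaft top 0.1679797283739584 [0.16696284 0.16856459] 207 [0.0012219  0.00025935]
[0.64681073 0.07690435 0.14429283] [-0.6  0.5 -1.5]
plane [ 0.0001  0.0013 -0.0289] 4828 x range [np.float64(-0.021), np.float64(-0.0196), np.float64(0.0232), np.float64(0.0238)]
white 67 [223.3, 291.8] [-0.0063 -0.0131] line world deg 175.07758392751862 centroid dir 170.77206244871783 yaw 0.9647483250132294
bore pts 726 [-0.00212274 -0.00040703]
```

```bash
python3 -m crank '{"travel":[[0,0,2],[0,0,4],[0,0,5],[0,0,5],[0,0,5]],"rotation":[[0,0,0],[0,0,0],[0,0,0],[0,0,0],[0,0,0]],"grip":[36,36,36,36,36]}'; python3 fl.py; python3 kt.py; python3 - <<'E'
from h import *
d=cam('side');P=cloud(d);h=cv2.cvtColor(d['img'],cv2.COLOR_BGR2HSV)
red=((h[...,0]<6)|(h[...,0]>174))&(h[...,1]>120)&(h[...,2]>50)&(np.hypot(P[...,0]-.49,P[...,1]+.02)<.08)&(P[...,2]>.13)
q=P[red];print('handle z',len(q),np.percentile(q[:,2],[5,50,95]) if len(q) else '')
E
```

```text
time_s: 21.15
eef_pos: [0.647, 0.077, 0.1396]
tool_rot: [0.886, 0.464, -0.0, -0.0]
ft_force: [-0.4, -0.2, -1.3]
opening: 0.042
gripper_force: 61.0
[0.64695544 0.07696527 0.13957114] [-0.4 -0.2 -1.3] [-0.02 -0.03 -0.01]
knob top 0.16848211535269558 2884
shaft top 0.16782288804740256 [0.16670908 0.16855179] 236 [0.00103921 0.00116763]
[0.64705885 0.07693914 0.13966698] [-0.7 -0.3 -0.7]
plane [-0.0016  0.0008 -0.0288] 5058 x range [np.float64(-0.0211), np.float64(-0.0193), np.float64(0.0231), np.float64(0.024)]
white 66 [223.4, 291.8] [-0.0063 -0.0131] line world deg 175.0986896169192 centroid dir 170.95090400219777 yaw 0.9648028571379265
bore pts 308 [-0.00336069 -0.00125745]
handle z 146 [0.14848707 0.15532236 0.15877493]
```

```bash
python3 -m crank '{"travel":[[0,0,0.5],[0,0,0.5],[0,0,0.5]],"rotation":[[0,0,0],[0,0,0],[0,0,0]],"grip":[36,36,36]}'; python3 fl.py; python3 -c "
from station import close_job
print(close_job())"
```

```text
time_s: 21.55
eef_pos: [0.647, 0.0769, 0.1392]
tool_rot: [0.886, 0.464, -0.0, -0.0]
ft_force: [1.4, 1.0, -0.8]
opening: 0.0422
gripper_force: 61.0
[0.64703685 0.07693722 0.13917944] [ 1.4  1.  -0.8] [ 0.04 -0.01  0.02]
knob top 0.1680546133108265 2895
shaft top 0.16798474567943522 [0.1670221  0.16853303] 231 [0.0010717  0.00131766]
the job is handed in; nothing more can be done
None
```

The job is handed in at about 22 s: clamp closed, flat facing the back of the arm, and the knob held level on the shaft with its screw over the flat and its face flush with the shaft end (168.1 mm against 168.0 mm measured); on the first push the finger slipped off the handle's end, so I pushed it again to the stop.

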